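# Pop the display case and set out the pot

## Task

A customer wants to see the little knobbed pot in the display case. Press the brass catch button gently, no harder than it takes, and let the sprung lid swing fully open by itself without touching it; then lift the pot out and set it down gently, upright in the recess of the round wooden stand, leaving the lid open and the other wares where they are.

Things in the scene. Friction and masses are not known exactly. Their poses are not given: they have to be found in the camera images.
- case: Dark wooden display case, fixed, 190 (x) x 240 (y) x 75 mm high. Origin: centre of its underside. A solid front housing (local x -95 to -55 mm, flat top 75 mm up) carries the catch button; behind it lies the tray under the clear lid (see case_floor). Any load over 20 N on the case, button or lid would break the catch.
- case_floor (a point): Centre of the tray's floor in the case, 10 mm above the table, local x +16 mm. The tray is 142 mm (x) by 224 mm (y) inside, rim 67 mm above the table (75 mm at the front housing). Axes as the case's.
- catch (a point): Point on the housing's flat top (75 mm up, local x -80, y 0 of the case) under the catch button, an upright brass plunger 18 mm wide, pushed straight down. NOT measured: its top stands 13 to 27 mm above this point, differently each time; feel for it. Springy: 3 N to start; after 6 mm (7 to 8 N) it frees the lid; hard stop at 10 mm (10 N). Let up too early, it rises and can be pressed again.
- lid (a joint): Opening angle of the clear lid, rad: 0 shut and latched, 1.8 fully open, just past upright. Sprung: once let go it swings up by itself in about a second and stays. Hinged along the case's +x rim (local x 92, 67 mm up), 144 mm deep. It sweeps the space above the tray; keep a wide gripper's long side along the case's y axis and off the tray.
- lid_edge (a point): Middle of the lid's free edge, upper face (moves with the lid); when shut, 28 mm behind the button's axis.
- pot: Small white lidded porcelain pot with thin blue bands, one solid piece, round: 38 mm in diameter from 4 to 36 mm above its foot, then a shoulder and a little knob, 50 mm high in all, 60 to 130 g. Loose, upright on the floor of the case, some 50 mm to one side of its middle. Origin: centre of its underside; z up.
- seal: Bystander: square stone seal, 26 x 26 x 34 mm, loose in the case, on the other side from the pot. Origin: centre of its underside.
- stand: Round dark wooden display stand, fixed, 72 mm in diameter, 16 mm high, with a round recess in its top 50 mm wide and 4 mm deep. Origin: centre of its underside.
- stand_seat (a point): Centre of the floor of the stand's recess, 12 mm above the table: the underside of the pot rests here.
- saucer: Bystander: blue ceramic bowl, 84 mm wide, 22 mm high, loose on the table. Origin: centre of its underside.
- urn_bronze: Bystander: dark metal lidded urn with a brass band, 73 mm wide, 90 mm high. Origin: centre of its underside.
- urn_china: Bystander: white lidded urn with a blue band, 66 mm wide, 81 mm high. Origin: centre of its underside.
- cup: Bystander: terracotta cup, 60 mm wide, 50 mm high. Origin: centre of its underside.
- vase: Bystander: white vase, 68 mm wide, 130 mm high. Origin: centre of its underside.
- tin: Bystander: round brass tin, 72 mm wide, 45 mm high. Origin: centre of its underside.
Mind the look-alikes: they are no part of the job. What is shaped like the stand but green or red is not meant.

How it is judged:
On the way, in this order (a step that is already met when the one before it is completed fails the run):
1. the lid has sprung fully open while the pot still stands in the case (value of joint lid above 1.6 rad and height (world z) of pot below 0.03 m), for 0.2 s.
2. the pot is lifted clear of the case (height (world z) of pot above 0.08 m), for 0.1 s.
At the end, for the whole second after the job is handed in: The lid is still open (over 1.6 rad) and the pot stands in the stand's recess: its underside within 9 mm of the recess's centre and 4 mm of its floor in height, upright within 0.12 rad, at rest (value of joint lid above 1.6 rad and horizontal distance between pot and stand_seat below 0.009 m and z of pot in the frame of stand_seat between -0.003 and 0.004 m and angle between pot's own z axis and vertical below 0.12 rad and linear speed of pot below 0.01 m/s); the robot touches nothing.
It fails at once if the case, its button or its lid is loaded by the robot with more than 20 N (contact force between any of the fingers, the arm and case above 20 N).
It fails at once if the robot touches the lid with more than 2 N (it must swing open unhindered) (contact force between any of the fingers, the arm and lid above 2 N).
It fails at once if the pot is dropped or thrown (over 0.5 m/s while no finger touches it) (linear speed of pot above 0.5 m/s and contact force between the fingers and pot below 0.05 N).
It fails at once if one of the other wares is knocked over or shifted by more than 30 mm (distance of any of urn_bronze, urn_china, cup, vase, tin, saucer, seal from where it was at the start of the episode above 0.03 m or angle between any of urn_bronze, urn_china, cup, vase, tin, saucer, seal's own z axis and vertical above 0.5 rad).
It also fails if it takes over 61 s, if anything falls off the work surface, if the arm or the gripper's body presses on something with over 40 N, if the wrist force passes 120 N, or if a joint passes its speed limit or range.

## Robot

A 6-joint arm with a two-finger parallel gripper is mounted at the origin on the work surface. World frame = base frame: x ahead of the robot, y to its left, z up, the work surface at z = 0. Lengths are in m, angles in rad, forces in N, time in s.
With the tool pointing down it reaches from about 0.25 to 0.85 m from the base axis. Payload 12.5 kg.
Tool frame: the origin (TCP) lies on the mounting face of the last link; the fingertips stand 186 mm ahead of it and the grasp point (between the pads) lies 167 mm ahead of it (robot.grasp_offset is the distance from the TCP to the grasp point, in m); x points along the fingers, y is the direction in which the jaws open and shut, and the axes are right-handed (so a half turn about x gives the same grasp; the last joint's range is limited). The gripper opens to 93 mm and grips with 3 to 60 N. Pads are 15 mm wide; open, the fingers measure 128 mm over their backs; the gripper's body (75 mm by 188 mm) begins 65 mm behind the grasp point.
Start: joints at [1.069, 0.351, 1.652, -0, 1.139, -0.085], TCP at [0.223, 0.503, 0.405] pointing down, gripper open.
Joint ranges: [-2.75, 2.75], [-0.79, 2.1], [0.01, 2.65], [-1.57, 4.71], [0.07, 3.14], [-2.87, 2.87]. Speed limits (rad/s): [2.22, 2.22, 2.79, 3.14, 3.14, 3.14].

## Interface

Orientations are given as a unit quaternion [x, y, z, w].
In Python, from rig import robot gives the robot as it stands.
- The arm moves only by the tool arm_command, never from a script. Its argument "increments" is a list of rows, each a list of 7 numbers: the gripper command: -1 is fully open, 1 is shut, values between are in proportion, then the shift along the world's x, y, z in m, then the turn, a rotation vector about the world's x, y, z in rad. In form: [[hand, x, y, z, rx, ry, rz], ...]. A call has 1 to 5 rows; each row shifts and turns the pose as measured when the row begins; what a row does not reach is not made up. A row lasts 1/12 s, in which the tool goes at most 41.7 mm and 7.16 degrees, less where a joint would pass 70% of its speed; a pose out of reach is approached as far as the arm can. A call is refused whole if a number of a shift passes 0.0417 or a number of a turn 0.125, either way. A call with a gripper value outside its range is refused whole. The fingers move at their own pace and stop on an object; "newtons" is the grip in N (left out, the last holds). Time passes only in rows, so rows that do not move let the fingers close. It gives the time, the measured TCP pose, the force and the opening at its end, in the units of the state.
- robot.state(): the state, without advancing time (a new reading comes with each control period).
- robot.snapshot(name): name is "side" or "top" or "wrist"; returns the picture (420x560x3 uint8, blue, green, red); there is no depth.
- robot.camera_params(name): a dict with "mtx" (3x3 intrinsics, pixels), "R" (3x3) and "t" (3): a world point X has camera coordinates R X + t. Camera axes: x right, y down, z forward; pixel columns grow to the right and rows downward; lengths in m; the calibration is good to about 2 mm. A picture is of the moment at which its call begins: read the wrist's pose just before it. camera_params takes no time and is no camera call; for the wrist camera it gives the pose at the moment of the call.
- robot.hand_in(): hands the job in, once; it reports no verdict.
The state is a dict: "time": time; "joints": joint angles; "qd": joint speeds; "tau": joint torques, N m; "tcp_pos": TCP position; "tcp_rot": TCP orientation; "ft_force": force on the tool from outside, world axes, zero at the start; "moment": the same for the moment, N m; "gripper_width": opening from 0.0 (shut) to 1.0 (fully open).
Only numpy, scipy, OpenCV 4.12 (cv2) and the standard library are available. Lean on these libraries where they do the work, as an engineer would, in place of code of your own. Each camera call takes 0.05 s, during which the arm holds its last target.

## Working session

There is one attempt and no reset: what is moved stays moved. The work goes in short steps, Python scripts to look and compute and a tool call to move; the robot and the scene stay as the last step left them, time stands still between calls to the robot, and variables do not carry over. Pictures are saved under pics/ and viewed, and the job is handed in when it is done.

Besides the shell and the picture viewer there is one more tool, called after "Emit:" as name(argument=value, ...) on one line, values as JSON. arm_command: Moves the arm, as the interface text tells. Its arguments: {"type":"object","properties":{"increments":{"type":"array","items":{"type":"array","items":{"type":"number"}}},"newtons":{"type":"number"}},"required":["increments"]}

```bash
ls; mkdir -p pics; python3 - <<'E'
from rig import robot
import cv2
print(robot.state())
for n in("side","top","wrist"):
    p=robot.camera_params(n);print(n,p)
    cv2.imwrite(f"pics/{n}0.png",robot.snapshot(n))
E
```

```text
pics
{'time': 0.0, 'joints': array([ 1.06938740e+00,  3.51239227e-01,  1.65240560e+00,  1.28072363e-05,
        1.13908603e+00, -8.45893502e-02]), 'qd': array([ 2.45934563e-03, -6.92981485e-04,  1.05072802e-03,  5.80376493e-05,
        1.08954325e-03, -3.38035333e-04]), 'tau': array([ 4.42903502e-04, -4.97328401e+01, -2.85258007e+01,  6.99182670e-02,
        2.57539336e-02, -1.15124117e-04]), 'tcp_pos': array([0.22258165, 0.502816  , 0.40420669]), 'tcp_rot': array([ 0.14592123,  0.69192548, -0.14668939,  0.69168515]), 'ft_force': array([0.30231664, 0.27782201, 0.61545863]), 'moment': array([-0.00174008,  0.03282063,  0.01204945]), 'gripper_width': 0.9969518474550431}
side {'mtx': array([[383.10305879,   0.        , 281.69017325],
       [  0.        , 383.10305879, 219.10109595],
       [  0.        ,   0.        ,   1.        ]]), 'R': array([[ 0.84178106, -0.53954189, -0.01729754],
       [-0.34668677, -0.51577592, -0.78344335],
       [ 0.41377885,  0.6654846 , -0.62122244]]), 't': array([-0.49087685,  0.2504458 ,  0.82002312])}
top {'mtx': array([[420.27091799,   0.        , 270.58095268],
       [  0.        , 420.27091799, 214.11819586],
       [  0.        ,   0.        ,   1.        ]]), 'R': array([[-0.01729579, -0.9998321 , -0.00605263],
       [-0.98347208,  0.01810336, -0.18015255],
       [ 0.18023187,  0.00283671, -0.98362006]]), 't': array([-0.00541291,  0.5624518 ,  1.20053118])}
wrist {'mtx': array([[342.63132533,   0.        , 277.85809612],
       [  0.        , 342.63132533, 204.66303288],
       [  0.        ,   0.        ,   1.        ]]), 'R': array([[ 0.40481565,  0.91439718, -0.00144117],
       [ 0.88498352, -0.39139632,  0.25221637],
       [ 0.23006187, -0.10337654, -0.96766979]]), 't': array([-0.54869605, -0.03051829,  0.3893615 ])}
```

View pics/side0.png

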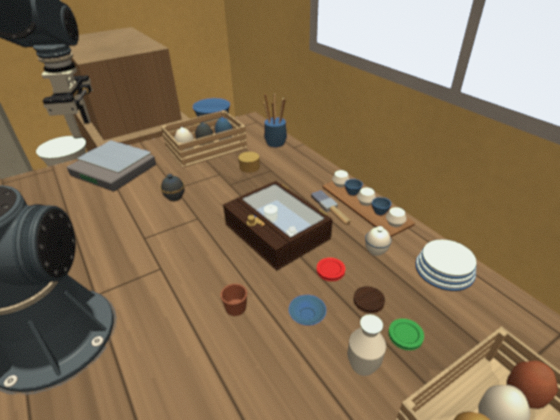

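View pics/top0.png

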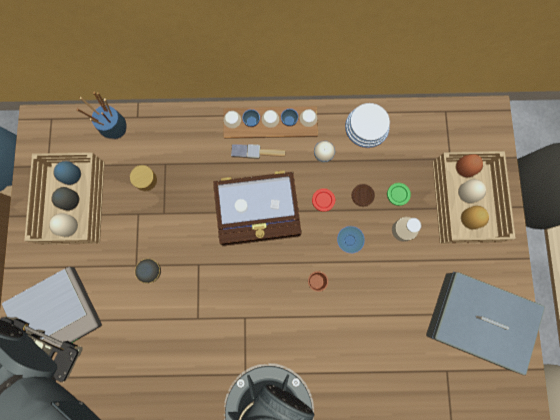

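View pics/wrist0.png

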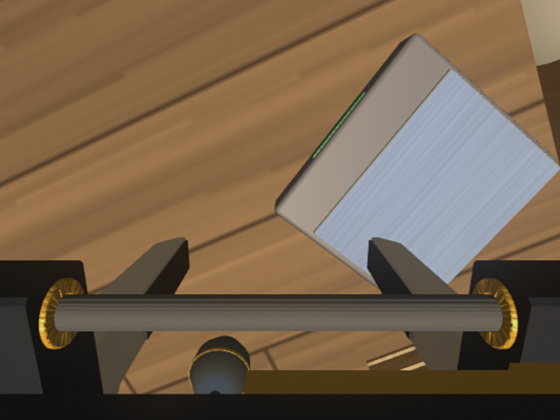

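The side view shows the case at about (277,222), with the brass button on its front at (255,222). In the top view the case is at about (258,208), the button at (260,231), a white round thing at (240,205) and a squarish one at (275,204) under the lid. 

Candidates (top view):
- **Stand:** brown disc (363,195), or the red (323,200) and green (399,194) discs, which are excluded by colour. I choose brown.
- **Pot:** the round (240,205) or the square (275,204, the seal). The white urn (324,151), vase (408,228) and shelf cups are outside the case. I choose the round one.

I'll check the choice in a close crop.

```bash
python3 - <<'E'
import cv2,numpy as np
a=cv2.imread("pics/top0.png");s=cv2.imread("pics/side0.png")
A=cv2.resize(a[160:260,205:385],None,fx=4.4,fy=4.4,interpolation=cv2.INTER_CUBIC)
S=cv2.resize(s[170:330,210:400],None,fx=3.6,fy=3.6,interpolation=cv2.INTER_CUBIC)
cv2.imwrite("pics/ctop.png",A);cv2.imwrite("pics/cside.png",S)
E
```

```text
(no output)
```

View pics/ctop.png

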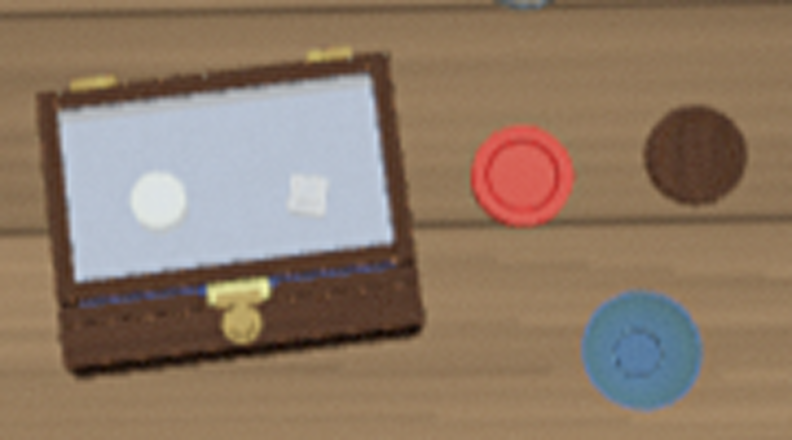

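View pics/cside.png

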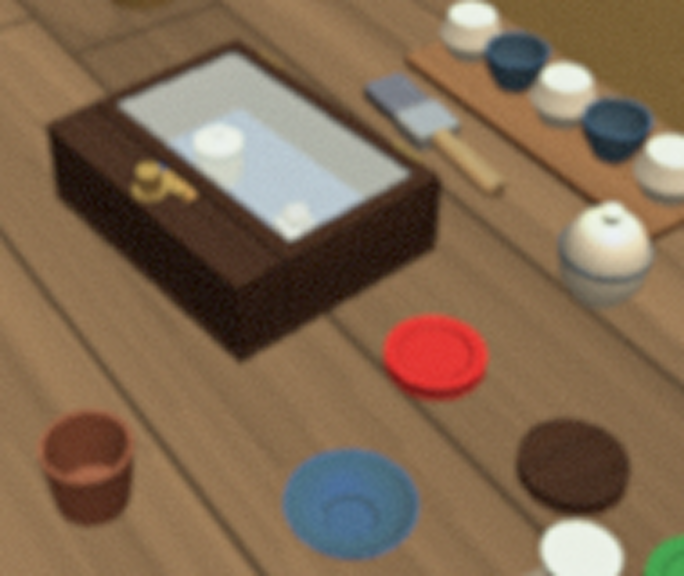

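The crops confirm it: the round white pot is on the left (+y) side at crop (158,200) and the square seal on the right at (308,195). The brown stand is at crop (695,155). Next I'll measure these.

```bash
cat > h.py <<'E'
import cv2,numpy as np
from rig import robot
def ray(n,uv,p=None):
    p=p or robot.camera_params(n)
    d=np.linalg.inv(p["mtx"])@np.array([uv[0],uv[1],1.0]); R=p["R"]
    return -R.T@p["t"], R.T@d
def onz(n,uv,z,p=None):
    c,d=ray(n,uv,p); return c+d*(z-c[2])/d[2]
def tri(a,b):
    (c1,d1),(c2,d2)=a,b
    A=np.stack([d1,-d2],1); s=np.linalg.lstsq(A,c2-c1,rcond=None)[0]
    p,q=c1+s[0]*d1,c2+s[1]*d2
    return (p+q)/2,np.linalg.norm(p-q)
def blob(mask,lo=30):
    n,l,s,c=cv2.connectedComponentsWithStats(mask.astype(np.uint8))
    return [(tuple(c[i].round(1)),tuple(s[i])) for i in range(1,n) if s[i][4]>=lo]
E
python3 - <<'E'
from h import *
a=cv2.imread("pics/top0.png");s=cv2.imread("pics/side0.png")
f=lambda x,y:(205+(x+.5)/4.4-.5,160+(y+.5)/4.4-.5)
g=lambda x,y:(210+(x+.5)/3.6-.5,170+(y+.5)/3.6-.5)
print("cams",ray("top",(0,0))[0],ray("side",(0,0))[0])
for nm,pt,z in [("backL",(38,93),.067),("backR",(387,55),.067),("frontR",(421,325),.075),("frontL",(68,370),.075),("btn",(242,323),.095),("pot",(158,200),.036),("seal",(308,195),.044),("stand",(695,155),.016),("red",(522,175),.016),("saucer",(642,350),.022)]:
    print(nm,onz("top",f(*pt),z).round(4))
def trip(t,s_): return tri(ray("top",f(*t)),ray("side",g(*s_)))
print("btn tri",trip((242,318),(148,166)))
print("stand side",onz("side",g(573,463),.016),onz("side",g(148,166),.095))
print("cupside",onz("side",g(87,437),.05))
E
```

```text
cams [ 0.33668803 -0.01899983  1.28216092] [ 0.16072886 -0.68138746  0.69713589]
backL [0.6638 0.1539 0.067 ]
backR [ 0.6859 -0.0835  0.067 ]
frontR [ 0.4993 -0.1005  0.075 ]
frontL [0.4738 0.1317 0.075 ]
btn [0.5    0.0166 0.095 ]
pot [0.5946 0.0751 0.036 ]
seal [ 0.5945 -0.0281  0.044 ]
stand [ 0.6239 -0.3001  0.016 ]
red [ 0.6118 -0.1784  0.016 ]
saucer [ 0.4865 -0.2548  0.022 ]
btn tri (array([0.50251182, 0.01666717, 0.09740278]), np.float64(0.0009824628794426976))
stand side [ 0.62251611 -0.30383852  0.016     ] [0.5033895 0.0195682 0.095    ]
cupside [ 0.3663813  -0.14411049  0.05      ]
```

```bash
python3 - <<'E'
from h import *
from scipy.spatial.transform import Rotation as Ro
s=robot.state();R=Ro.from_quat(s["tcp_rot"]).as_matrix();print(s["time"],R.round(3))
p=robot.camera_params("wrist");c=-p["R"].T@p["t"];print("cam in tool",R.T@(c-s["tcp_pos"]),"cam axes in tool",(R.T@p["R"].T).round(3))
X=np.array([np.cos(.1),np.sin(.1),0]);Y=np.array([-np.sin(.1),np.cos(.1),0]);
for sg in(1,-1):
    T=np.stack([[0,0,-1],sg*Y,np.cross([0,0,-1],sg*Y)],1)
    print(sg,T.round(3),Ro.from_matrix(T@R.T).as_rotvec())
E
```

```text
0.15 [[-0.     0.405  0.914]
 [-0.001  0.914 -0.405]
 [-1.    -0.001 -0.   ]]
cam in tool [ 0.02060217 -0.00061791 -0.06863879] cam axes in tool [[ 0.    -0.252  0.968]
 [ 1.     0.    -0.   ]
 [ 0.     0.968  0.252]]
1 [[ 0.    -0.1    0.995]
 [ 0.     0.995  0.1  ]
 [-1.     0.     0.   ]] [ 8.47445039e-04 -1.98826028e-04  5.16749976e-01]
-1 [[ 0.     0.1   -0.995]
 [ 0.    -0.995 -0.1  ]
 [-1.    -0.    -0.   ]] [-2.66909534e-04 -1.13763355e-03 -2.62484243e+00]
```

Emit:
arm_command(increments=[[1, 0.02, -0.034, 0, 0, 0, 0.1], [1, 0.02, -0.034, 0, 0, 0, 0.1], [1, 0.02, -0.034, 0, 0, 0, 0.1], [1, 0.02, -0.034, 0, 0, 0, 0.1], [1, 0.02, -0.034, 0, 0, 0, 0.1]], newtons=10)

```text
time: 0.57
tcp_pos: [0.3206, 0.3328, 0.4028]
tcp_rot: [-0.036, 0.707, 0.036, 0.706]
ft_force: [0.6, 0.6, -0.4]
gripper_width: 0.694
```

Emit:
arm_command(increments=[[1, 0.02, -0.034, 0, 0, 0, 0], [1, 0.02, -0.034, 0, 0, 0, 0], [1, 0.02, -0.034, 0, 0, 0, 0], [1, 0.02, -0.034, 0, 0, 0, 0], [1, 0.02, -0.034, 0, 0, 0, 0]])

```text
time: 0.98
tcp_pos: [0.4226, 0.1537, 0.4029]
tcp_rot: [-0.04, 0.707, 0.039, 0.706]
ft_force: [-0.1, 1.9, 0.5]
gripper_width: 0.33
```

Emit:
arm_command(increments=[[1, 0.02, -0.034, 0, 0, 0, 0], [1, 0.02, -0.034, 0, 0, 0, 0], [1, 0.02, -0.034, 0, 0, 0, 0], [1, 0.01, -0.01, 0, 0, 0, 0], [1, 0.0, 0, 0, 0, 0, 0]])

```text
time: 1.4
tcp_pos: [0.4968, 0.0295, 0.4027]
tcp_rot: [-0.038, 0.706, 0.036, 0.706]
ft_force: [0.0, 0.8, -0.2]
gripper_width: 0.008
```

```bash
python3 - <<'E'
from h import *
import json
s=robot.state();p=robot.camera_params("wrist");im=robot.snapshot("wrist")
cv2.imwrite("pics/w1.png",im);json.dump({k:v.tolist() for k,v in p.items()},open("w1.json","w"))
from scipy.spatial.transform import Rotation as Ro
print(s["time"],s["tcp_pos"],Ro.from_quat(s["tcp_rot"]).as_matrix().round(3),s["ft_force"],s["joints"])
E
```

```text
1.4 [0.49680606 0.02949854 0.40268968] [[-0.    -0.105  0.995]
 [-0.002  0.995  0.105]
 [-1.    -0.002 -0.001]] [ 0.02586471  0.83597792 -0.24137082] [-0.03395758  0.25811851  1.78577233 -0.00185895  1.09813388 -1.70876018]
```

View pics/w1.png

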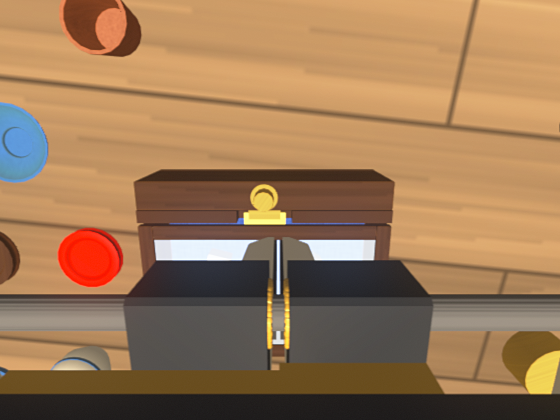

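The wrist view shows the housing's front top edge from (137,181) to (393,182), level in the image, so the gripper is aligned with the case. The button is at about (264,197). The red look-alike is at (91,257) and the brown stand at the left edge.

```bash
python3 - <<'E'
from h import *
import json
p={k:np.array(v) for k,v in json.load(open("w1.json")).items()}
im=cv2.imread("pics/w1.png")
cv2.imwrite("pics/w1c.png",cv2.resize(im[160:270,120:410],None,fx=2.7,fy=2.7,interpolation=cv2.INTER_CUBIC))
for q,z in [((137,181),.075),((393,182),.075),((264,198),.095),((264,198),.075)]: print(q,z,onz("wrist",q,z,p).round(4))
h=cv2.cvtColor(im,cv2.COLOR_BGR2HSV)
m=cv2.inRange(h,(18,100,100),(35,255,255));m[:160]=0;m[232:]=0;m[:,:220]=0;m[:,310:]=0
print(blob(m))
E
```

```text
(137, 181) 0.075 [ 0.499 -0.101  0.075]
(393, 182) 0.075 [0.4754 0.1309 0.075 ]
(264, 198) 0.095 [0.4978 0.016  0.095 ]
(264, 198) 0.075 [0.5026 0.0156 0.075 ]
[((np.float64(264.0), np.float64(207.2)), (np.int32(243), np.int32(184), np.int32(44), np.int32(41), np.int32(1187)))]
```

View pics/w1c.png

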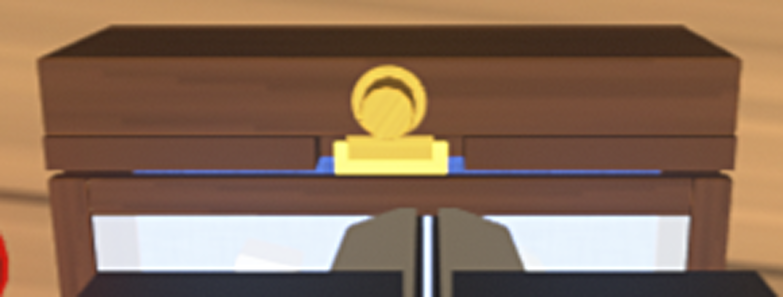

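Emit:
arm_command(increments=[[1, 0.001, -0.007, -0.03, 0, 0, 0], [1, 0.001, -0.006, -0.03, 0, 0, 0], [1, 0, 0, -0.025, 0, 0, 0], [1, 0, 0, -0.01, 0, 0, 0], [1, 0, 0, 0, 0, 0, 0]])

```text
time: 1.87
tcp_pos: [0.4948, 0.0231, 0.3051]
tcp_rot: [-0.039, 0.706, 0.039, 0.706]
ft_force: [-0.7, -0.2, 0.2]
gripper_width: 0.004
```

Emit:
arm_command(increments=[[1, 0.004, -0.007, 0, 0, 0, 0], [1, 0, 0, -0.006, 0, 0, 0], [1, 0, 0, -0.006, 0, 0, 0], [1, 0, 0, 0, 0, 0, 0]])

```text
time: 2.2
tcp_pos: [0.4985, 0.0185, 0.2942]
tcp_rot: [-0.04, 0.705, 0.04, 0.707]
ft_force: [-0.6, 0.6, -0.4]
gripper_width: 0.008
```

```bash
python3 - <<'E'
from h import *
s=robot.state();print(s["time"],s["tcp_pos"],s["ft_force"])
cv2.imwrite("pics/s2.png",cv2.resize(robot.snapshot("side")[150:290,180:370],None,fx=4,fy=4))
E
```

```text
2.2 [0.4985231  0.01851213 0.29424235] [-0.57902372  0.55970501 -0.44332661]
```

View pics/s2.png

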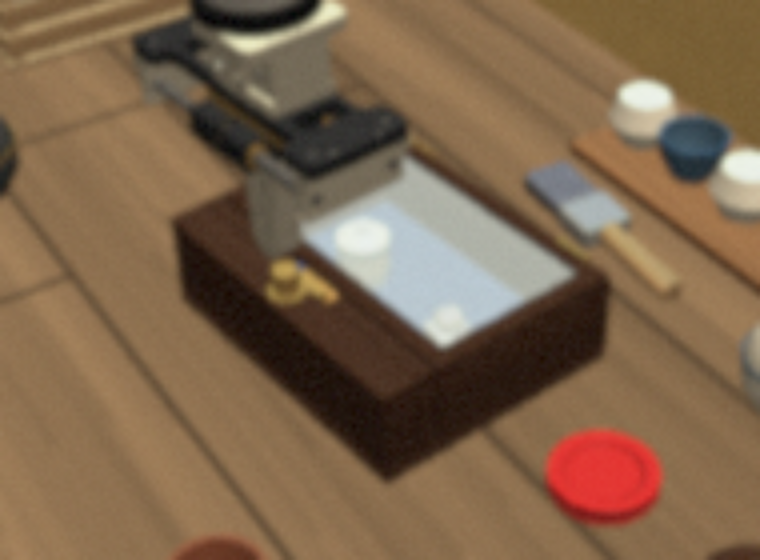

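```bash
python3 - <<'E'
from h import *
p=robot.camera_params("side")
def pr(X):
    c=p["R"]@X+p["t"];u=p["mtx"]@c;u=u[:2]/u[2];return ((u-[180,150]+.5)*4-.5).round(0)
for X in [(.4985,.0181,.108),(.502,.016,.094),(.502,.016,.075),(.5015,.024,.094)]: print(X,pr(np.array(X)))
im=cv2.imread("pics/s2.png")
E
```

```text
(0.4985, 0.0181, 0.108) [277. 252.]
(0.502, 0.016, 0.094) [285. 269.]
(0.502, 0.016, 0.075) [287. 292.]
(0.5015, 0.024, 0.094) [279. 263.]
```

Emit:
arm_command(increments=[[1, 0.001, -0.002, -0.004, 0, 0, 0], [1, 0, 0, -0.003, 0, 0, 0], [1, 0, 0, -0.002, 0, 0, 0], [1, 0, 0, 0, 0, 0, 0]])

```text
time: 2.58
tcp_pos: [0.5, 0.0164, 0.286]
tcp_rot: [-0.04, 0.704, 0.04, 0.708]
ft_force: [-0.3, -1.5, -0.5]
gripper_width: 0.006
```

Emit:
arm_command(increments=[[1, 0, 0, -0.002, 0, 0, 0], [1, 0, 0, -0.002, 0, 0, 0], [1, 0, 0, 0, 0, 0, 0]])

```text
time: 2.83
tcp_pos: [0.5, 0.0163, 0.2817]
tcp_rot: [-0.04, 0.704, 0.04, 0.708]
ft_force: [-0.6, -0.1, 0.9]
gripper_width: 0.003
```

Emit:
arm_command(increments=[[1, 0, 0, -0.002, 0, 0, 0], [1, 0, 0, 0, 0, 0, 0]])

```text
time: 3.0
tcp_pos: [0.5001, 0.0163, 0.2796]
tcp_rot: [-0.04, 0.704, 0.04, 0.708]
ft_force: [-0.4, -0.1, 1.5]
gripper_width: 0.007
```

Emit:
arm_command(increments=[[1, 0, 0, -0.002, 0, 0, 0], [1, 0, 0, 0, 0, 0, 0]])

```text
time: 3.17
tcp_pos: [0.5002, 0.0163, 0.2778]
tcp_rot: [-0.04, 0.704, 0.04, 0.708]
ft_force: [-1.1, -0.9, 3.2]
gripper_width: 0.009
```

Emit:
arm_command(increments=[[1, 0, 0, -0.0015, 0, 0, 0], [1, 0, 0, 0, 0, 0, 0]])

```text
time: 3.33
tcp_pos: [0.5002, 0.0163, 0.2765]
tcp_rot: [-0.04, 0.704, 0.04, 0.708]
ft_force: [-0.5, -0.0, 4.5]
gripper_width: 0.004
```

Emit:
arm_command(increments=[[1, 0, 0, -0.002, 0, 0, 0], [1, 0, 0, 0, 0, 0, 0]])

```text
time: 3.5
tcp_pos: [0.5002, 0.0163, 0.2749]
tcp_rot: [-0.04, 0.704, 0.04, 0.708]
ft_force: [-1.4, -0.2, 5.1]
gripper_width: 0.007
```

Emit:
arm_command(increments=[[1, 0, 0, -0.0015, 0, 0, 0], [1, 0, 0, 0, 0, 0, 0]])

```text
time: 3.67
tcp_pos: [0.5001, 0.0163, 0.2738]
tcp_rot: [-0.04, 0.704, 0.04, 0.708]
ft_force: [-1.1, 0.1, 5.5]
gripper_width: 0.005
```

Emit:
arm_command(increments=[[1, 0, 0, -0.0015, 0, 0, 0], [1, 0, 0, 0, 0, 0, 0]])

```text
time: 3.83
tcp_pos: [0.5001, 0.0163, 0.2729]
tcp_rot: [-0.04, 0.704, 0.04, 0.708]
ft_force: [-2.9, 1.1, 6.3]
gripper_width: 0.007
```

Emit:
arm_command(increments=[[1, 0, 0, -0.001, 0, 0, 0], [1, 0, 0, 0, 0, 0, 0]])

```text
time: 4.0
tcp_pos: [0.5001, 0.0163, 0.2724]
tcp_rot: [-0.04, 0.704, 0.04, 0.708]
ft_force: [-3.4, -0.4, 6.5]
gripper_width: 0.004
```

```bash
python3 - <<'E'
from h import *
cv2.imwrite("pics/s3.png",cv2.resize(robot.snapshot("side")[130:290,180:370],None,fx=3.5,fy=3.5))
s=robot.state();print(s["time"],s["tcp_pos"],s["ft_force"])
E
```

```text
4.05 [0.50012676 0.01633467 0.2725329 ] [-2.16473116 -0.56385007  7.29260088]
```

View pics/s3.png

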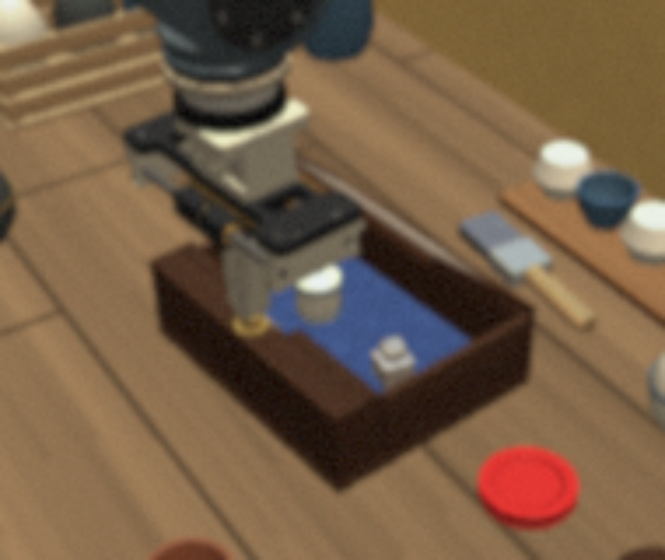

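Emit:
arm_command(increments=[[1, 0, 0, 0, 0, 0, 0], [1, 0, 0, 0, 0, 0, 0], [1, 0, 0, 0, 0, 0, 0], [1, 0, 0, 0, 0, 0, 0], [1, 0, 0, 0, 0, 0, 0]])

```text
time: 4.47
tcp_pos: [0.5001, 0.0164, 0.2738]
tcp_rot: [-0.04, 0.704, 0.04, 0.708]
ft_force: [-2.0, -0.2, 5.6]
gripper_width: 0.009
```

Emit:
arm_command(increments=[[1, 0, 0, 0, 0, 0, 0], [1, 0, 0, 0, 0, 0, 0], [1, 0, 0, 0, 0, 0, 0], [1, 0, 0, 0, 0, 0, 0], [1, 0, 0, 0, 0, 0, 0]])

```text
time: 4.88
tcp_pos: [0.5, 0.0164, 0.2749]
tcp_rot: [-0.04, 0.704, 0.04, 0.708]
ft_force: [-1.6, -0.3, 5.5]
gripper_width: 0.002
```

Emit:
arm_command(increments=[[1, 0, 0, 0.005, 0, 0, 0], [1, 0, 0, 0.01, 0, 0, 0], [1, -0.01, 0, 0.02, 0, 0, 0], [1, -0.02, 0, 0.03, 0, 0, 0], [1, -0.03, 0, 0.03, 0, 0, 0]])

```text
time: 5.3
tcp_pos: [0.4408, 0.0162, 0.3697]
tcp_rot: [-0.04, 0.706, 0.04, 0.706]
ft_force: [1.3, -0.6, 0.3]
gripper_width: 0.009
```

Emit:
arm_command(increments=[[-1, -0.03, 0, 0.03, 0, 0, 0], [-1, -0.03, 0, 0.03, 0, 0, 0], [-1, 0, 0, 0.02, 0, 0, 0], [-1, 0, 0, 0, 0, 0, 0], [-1, 0, 0, 0, 0, 0, 0]])

```text
time: 5.72
tcp_pos: [0.3756, 0.0166, 0.4574]
tcp_rot: [-0.041, 0.703, 0.04, 0.709]
ft_force: [-0.3, -0.3, -0.6]
gripper_width: 0.314
```

```bash
python3 - <<'E'
from h import *
import json
s=robot.state()
p=robot.camera_params("wrist");im=robot.snapshot("wrist")
cv2.imwrite("pics/w4.png",im);json.dump({k:v.tolist() for k,v in p.items()},open("w4.json","w"))
cv2.imwrite("pics/s4.png",robot.snapshot("side"));cv2.imwrite("pics/t4.png",robot.snapshot("top"))
print(s["time"],s["tcp_pos"],s["tcp_rot"],s["ft_force"],s["gripper_width"])
E
```

```text
5.7167 [0.37564061 0.01664614 0.45735519] [-0.04058862  0.70272236  0.03954963  0.70920355] [-0.25124044 -0.30179762 -0.63450778] 0.3144413461347768
```

View pics/w4.png

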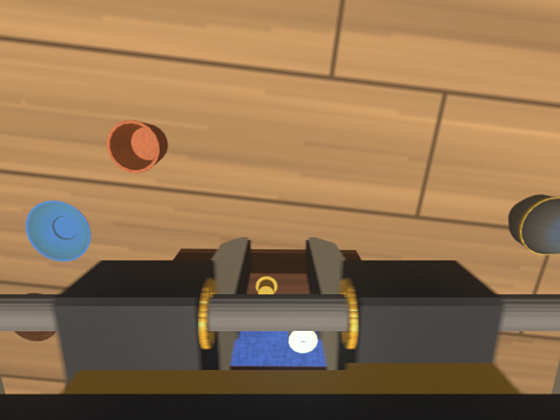

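View pics/s4.png

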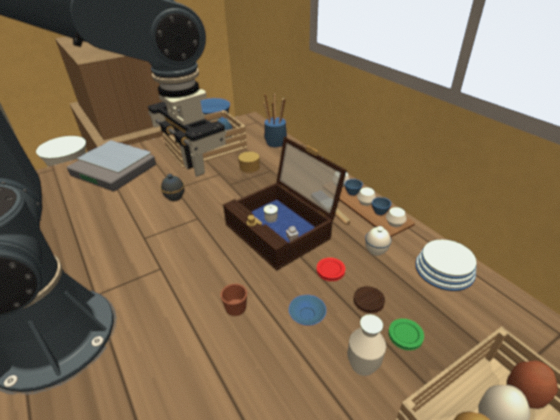

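View pics/t4.png

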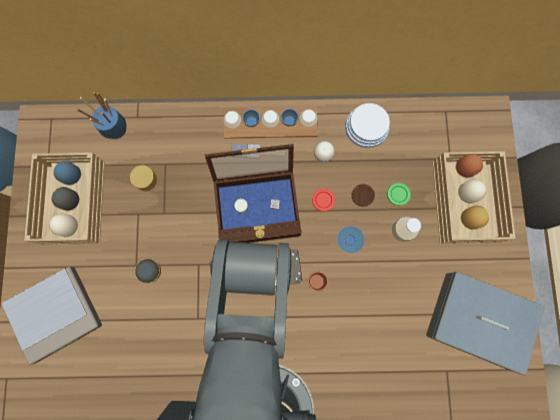

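The lid is fully open in the side view (upright at about (310,180)) and in the top view. The pot shows white at (240,206) in the top view and the stand at (363,195). I'll measure both precisely.

```bash
python3 - <<'E'
from h import *
import json
t=cv2.imread("pics/t4.png");s=cv2.imread("pics/s4.png");w=cv2.imread("pics/w4.png")
pw={k:np.array(v) for k,v in json.load(open("w4.json")).items()}
def white(im,box):
    h=cv2.cvtColor(im,cv2.COLOR_BGR2HSV);m=((h[...,2]>170)&(h[...,1]<70)).astype(np.uint8)
    x0,y0,x1,y1=box;k=np.zeros_like(m);k[y0:y1,x0:x1]=1;return m*k
bt=blob(white(t,(220,185,290,225)),10);bw=blob(white(w,(280,320,325,365)),10)
print("top",bt,"wrist",bw)
for c,_ in bt: print("top onz",onz("top",c,.05).round(4),onz("top",c,.046).round(4))
for c,_ in bw: print("wr onz",onz("wrist",c,.05,pw).round(4))
h=cv2.cvtColor(t,cv2.COLOR_BGR2HSV)
m=((h[...,2]<85)).astype(np.uint8);m[:,:340]=0;m[:,385:]=0;m[:175]=0;m[215:]=0
for c,st in blob(m,50): print("stand top",c,st,onz("top",c,.014).round(4))
h=cv2.cvtColor(s,cv2.COLOR_BGR2HSV)
m=((h[...,2]<85)).astype(np.uint8);m[:,:345]=0;m[:,390:]=0;m[:280]=0;m[314:]=0
for c,st in blob(m,50): print("stand side",c,st,onz("side",c,.011).round(4))
cv2.imwrite("pics/s4c.png",cv2.resize(s[190:260,235:330],None,fx=5,fy=5))
cv2.imwrite("pics/t4c.png",cv2.resize(t[170:230,210:390],None,fx=4.4,fy=4.4,interpolation=2))
E
```

```text
top [((np.float64(240.5), np.float64(204.7)), (np.int32(234), np.int32(198), np.int32(13), np.int32(14), np.int32(132))), ((np.float64(274.6), np.float64(203.6)), (np.int32(271), np.int32(200), np.int32(8), np.int32(9), np.int32(58)))] wrist [((np.float64(302.5), np.float64(340.9)), (np.int32(288), np.int32(331), np.int32(30), np.int32(22), np.int32(548)))]
top onz [0.5928 0.0741 0.05  ] [0.5936 0.0744 0.046 ]
top onz [ 0.5943 -0.028   0.05  ] [ 0.5951 -0.0281  0.046 ]
wr onz [0.5907 0.0715 0.05  ]
stand side (np.float64(368.6), np.float64(299.6)) (np.int32(354), np.int32(287), np.int32(30), np.int32(26), np.int32(626)) [ 0.6228 -0.3037  0.011 ]
```

View pics/t4c.png

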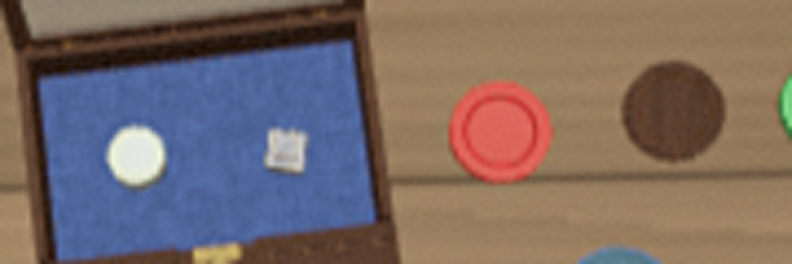

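View pics/s4c.png

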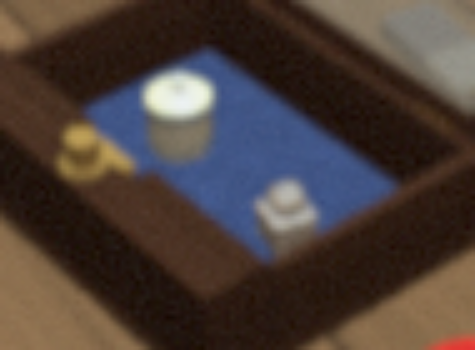

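```bash
python3 - <<'E'
from h import *
print("knob",onz("side",(235+179.5/5-.5,190+89.5/5-.5),.06))
f=lambda x,y:(210+(x+.5)/4.4-.5,170+(y+.5)/4.4-.5)
for z in(.036,.046): print("pot top",onz("top",f(136,156),z))
print("stand",onz("top",f(674,111),.016))
print("vase mouth",onz("top",(413,225),.13),onz("side",(371,325),.13))
print("urn",onz("top",(324,150),.08),"green",onz("top",(399,194),.016))
E
```

```text
knob [0.58730546 0.06288834 0.06      ]
pot top [0.5945543  0.07510847 0.036     ]
pot top [0.59248501 0.07435329 0.046     ]
stand [ 0.6238992  -0.30080007  0.016     ]
vase mouth [ 0.50992635 -0.409336    0.13      ] [ 0.50713682 -0.41383764  0.13      ]
urn [ 0.74885031 -0.17856283  0.08      ] green [ 0.62447125 -0.41244161  0.016     ]
```

Emit:
arm_command(increments=[[-0.3, 0.038, 0.01, -0.01, 0, 0, 0], [-0.3, 0.038, 0.01, -0.01, 0, 0, 0], [-0.3, 0.038, 0.01, -0.01, 0, 0, 0], [-0.3, 0.038, 0.01, -0.01, 0, 0, 0], [-0.3, 0.038, 0.01, -0.01, 0, 0, 0]])

```text
time: 6.28
tcp_pos: [0.5685, 0.0675, 0.4001]
tcp_rot: [-0.04, 0.706, 0.039, 0.706]
ft_force: [0.1, -0.3, 0.6]
gripper_width: 0.652
```

Emit:
arm_command(increments=[[-0.3, 0.025, 0.007, -0.03, 0, 0, 0], [-0.3, 0.01, 0, -0.03, 0, 0, 0], [-0.3, 0, 0, -0.01, 0, 0, 0], [-0.3, 0, 0, 0, 0, 0, 0]])

```text
time: 6.62
tcp_pos: [0.6093, 0.0767, 0.3176]
tcp_rot: [-0.04, 0.709, 0.039, 0.703]
ft_force: [-0.5, 0.3, -0.5]
gripper_width: 0.646
```

```bash
cat > pot.py <<'E'
from h import *
import json,sys
from scipy.spatial.transform import Rotation as Ro
s=robot.state()
p=robot.camera_params("wrist");im=robot.snapshot("wrist")
cv2.imwrite(f"pics/{sys.argv[1]}.png",im);json.dump({k:v.tolist() for k,v in p.items()},open(sys.argv[1]+".json","w"))
R=Ro.from_quat(s["tcp_rot"]).as_matrix()
print(s["time"],s["tcp_pos"],s["ft_force"].round(1),s["gripper_width"]);print(R.round(4));print("grasp pt",s["tcp_pos"]+.167*R[:,0])
h=cv2.cvtColor(im,cv2.COLOR_BGR2HSV);m=((h[...,2]>170)&(h[...,1]<70)).astype(np.uint8)
print(blob(m,200))
E
python3 pot.py w5
```

```text
6.6167 [0.60933339 0.07667478 0.31755423] [-0.5  0.3 -0.5] 0.6463912063991654
[[-9.200e-03 -1.125e-01  9.936e-01]
 [-1.700e-03  9.937e-01  1.125e-01]
 [-1.000e+00 -7.000e-04 -9.300e-03]]
grasp pt [0.60779676 0.07638656 0.15056154]
[((np.float64(146.6), np.float64(177.9)), (np.int32(129), np.int32(159), np.int32(37), np.int32(39), np.int32(990))), ((np.float64(276.4), np.float64(189.0)), (np.int32(251), np.int32(164), np.int32(52), np.int32(51), np.int32(2033))), ((np.float64(235.5), np.float64(357.7)), (np.int32(183), np.int32(331), np.int32(109), np.int32(39), np.int32(2155))), ((np.float64(305.5), np.float64(333.6)), (np.int32(218), np.int32(331), np.int32(146), np.int32(10), np.int32(268)))]
```

View pics/w5.png

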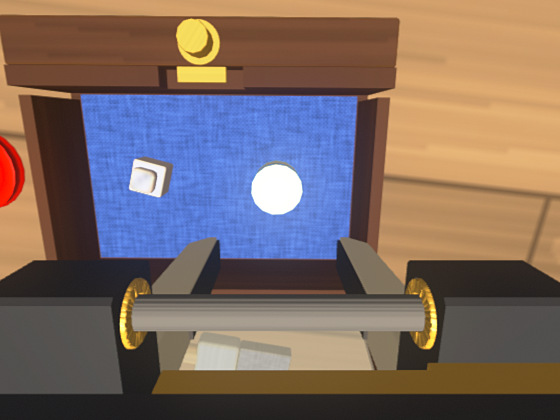

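```bash
python3 - <<'E'
from h import *
import json
p={k:np.array(v) for k,v in json.load(open("w5.json")).items()}
for z in (.046,.05): print(onz("wrist",(276.4,189.3),z,p))
print("pot diam",[np.linalg.norm(onz("wrist",(251,189),.046,p)-onz("wrist",(303,189),.046,p))])
a=onz("wrist",(82,95),.01,p);b=onz("wrist",(358,95),.01,p);print(a,b,np.arctan2(-(b-a)[0],(b-a)[1]))
E
```

```text
[0.59161061 0.0722695  0.046     ]
[0.59080009 0.07220141 0.05      ]
pot diam [np.float64(0.03892006780950504)]
[ 0.53989657 -0.0905908   0.01      ] [0.51502271 0.1292306  0.01      ] 0.11267558848253179
```

Emit:
arm_command(increments=[[-0.3, -0.016, -0.004, -0.02, 0, -0.009, 0], [-0.3, 0, 0, -0.01, 0, 0, 0], [-0.3, 0, 0, 0, 0, 0, 0]])

```text
time: 6.92
tcp_pos: [0.5922, 0.0722, 0.2908]
tcp_rot: [-0.04, 0.705, 0.039, 0.707]
ft_force: [-0.3, -0.0, 0.2]
gripper_width: 0.648
```

```bash
python3 pot.py w6; python3 - <<'E'
from h import *
import json
p={k:np.array(v) for k,v in json.load(open("w6.json")).items()}
im=cv2.imread("pics/w6.png");h=cv2.cvtColor(im,cv2.COLOR_BGR2HSV);m=((h[...,2]>170)&(h[...,1]<70)).astype(np.uint8);m[260:]=0;m[:,:225]=0
for c,s in blob(m,200):
  u=s[0]+(s[2]-1)/2;v=s[1]+(s[3]-1)/2;print(c,s,onz("wrist",(u,v),.046,p))
E
```

```text
6.9167 [0.5921937  0.07218296 0.29084538] [-0.3 -0.   0.2] 0.648402054945031
[[ 0.0029 -0.112   0.9937]
 [-0.0016  0.9937  0.112 ]
 [-1.     -0.002   0.0027]]
grasp pt [0.5926813  0.07191017 0.12384631]
[((np.float64(138.4), np.float64(203.7)), (np.int32(119), np.int32(183), np.int32(41), np.int32(42), np.int32(1148))), ((np.float64(280.4), np.float64(217.4)), (np.int32(253), np.int32(191), np.int32(56), np.int32(54), np.int32(2392))), ((np.float64(330.2), np.float64(364.2)), (np.int32(281), np.int32(360), np.int32(91), np.int32(10), np.int32(212)))]
(np.float64(280.4), np.float64(217.4)) (np.int32(253), np.int32(191), np.int32(56), np.int32(54), np.int32(2392)) [0.59122274 0.07229113 0.046     ]
```

Consistent: the pot is at about (0.5915, 0.0725), and the fingers are centred to within a millimetre. Going down to grasp z of about 0.040.

Emit:
arm_command(increments=[[-0.3, -0.001, 0, -0.025, 0, 0, 0], [-0.3, 0, 0, -0.025, 0, 0, 0], [-0.3, 0, 0, -0.02, 0, 0, 0], [-0.3, 0, 0, -0.01, 0, 0, 0], [-0.3, 0, 0, 0, 0, 0, 0]])

```text
time: 7.38
tcp_pos: [0.5949, 0.0723, 0.2189]
tcp_rot: [-0.04, 0.7, 0.039, 0.712]
ft_force: [0.2, 0.4, -0.1]
gripper_width: 0.651
```

```bash
python3 pot.py w7
```

```text
7.3833 [0.59486467 0.07233446 0.21889667] [ 0.2  0.4 -0.1] 0.6508890173858307
[[ 1.790e-02 -1.115e-01  9.936e-01]
 [-9.000e-04  9.938e-01  1.115e-01]
 [-9.998e-01 -2.900e-03  1.760e-02]]
grasp pt [0.59784694 0.07218035 0.05192337]
[((np.float64(81.0), np.float64(230.3)), (np.int32(53), np.int32(201), np.int32(59), np.int32(57), np.int32(2352))), ((np.float64(281.9), np.float64(251.0)), (np.int32(242), np.int32(213), np.int32(81), np.int32(76), np.int32(4755))), ((np.float64(278.2), np.float64(321.5)), (np.int32(132), np.int32(316), np.int32(292), np.int32(12), np.int32(3045)))]
```

View pics/w7.png

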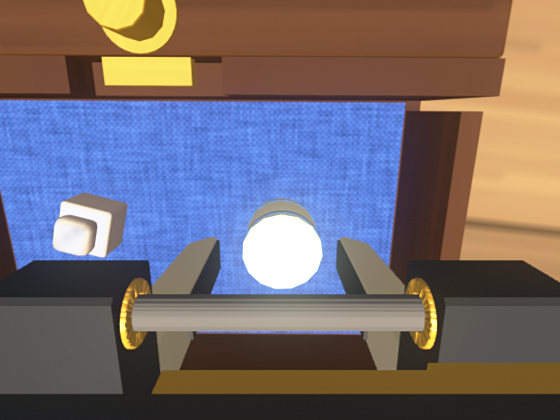

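Emit:
arm_command(increments=[[-0.3, -0.003, 0, -0.008, 0, 0.018, 0], [-0.3, 0, 0, -0.004, 0, 0, 0], [-0.3, 0, 0, 0, 0, 0, 0]])

```text
time: 7.68
tcp_pos: [0.5933, 0.0725, 0.211]
tcp_rot: [-0.04, 0.704, 0.039, 0.708]
ft_force: [0.3, -0.3, -0.3]
gripper_width: 0.65
```

```bash
python3 pot.py w8
```

```text
7.6833 [0.59328132 0.07247562 0.21099511] [ 0.3 -0.3 -0.3] 0.6502580017592521
[[ 4.500e-03 -1.116e-01  9.937e-01]
 [-6.000e-04  9.938e-01  1.116e-01]
 [-1.000e+00 -1.100e-03  4.400e-03]]
grasp pt [0.59402662 0.07237352 0.0439968 ]
[((np.float64(71.4), np.float64(238.9)), (np.int32(42), np.int32(213), np.int32(62), np.int32(47), np.int32(2077))), ((np.float64(280.7), np.float64(262.7)), (np.int32(240), np.int32(227), np.int32(83), np.int32(68), np.int32(4713))), ((np.float64(279.3), np.float64(321.4)), (np.int32(133), np.int32(316), np.int32(291), np.int32(12), np.int32(2640)))]
```

Emit:
arm_command(increments=[[-0.3, -0.002, 0, -0.006, 0, 0.004, 0], [0.0, 0, 0, 0, 0, 0, 0], [0.3, 0, 0, 0, 0, 0, 0], [0.5, 0, 0, 0, 0, 0, 0], [0.7, 0, 0, 0, 0, 0, 0]], newtons=12)

```text
time: 8.15
tcp_pos: [0.5915, 0.0725, 0.206]
tcp_rot: [-0.04, 0.705, 0.039, 0.707]
ft_force: [0.4, 0.9, 0.4]
gripper_width: 0.411
```

Emit:
arm_command(increments=[[1, 0, 0, 0, 0, 0, 0], [1, 0, 0, 0, 0, 0, 0], [1, 0, 0, 0, 0, 0, 0]])

```text
time: 8.4
tcp_pos: [0.5914, 0.0725, 0.206]
tcp_rot: [-0.04, 0.705, 0.039, 0.707]
ft_force: [-0.4, 0.7, -0.9]
gripper_width: 0.403
```

```bash
python3 pot.py w9
```

```text
8.4 [0.59141579 0.07254184 0.20602711] [-0.4  0.7 -0.9] 0.4029254277604262
[[ 1.900e-03 -1.116e-01  9.938e-01]
 [-5.000e-04  9.938e-01  1.116e-01]
 [-1.000e+00 -7.000e-04  1.900e-03]]
grasp pt [0.59173735 0.0724543  0.03902744]
[((np.float64(63.0), np.float64(248.1)), (np.int32(35), np.int32(220), np.int32(64), np.int32(58), np.int32(2270))), ((np.float64(277.9), np.float64(267.2)), (np.int32(236), np.int32(233), np.int32(85), np.int32(62), np.int32(4382))), ((np.float64(279.9), np.float64(321.2)), (np.int32(186), np.int32(312), np.int32(185), np.int32(19), np.int32(2985))), ((np.float64(14.5), np.float64(321.1)), (np.int32(0), np.int32(315), np.int32(31), np.int32(13), np.int32(330))), ((np.float64(542.9), np.float64(322.1)), (np.int32(526), np.int32(317), np.int32(34), np.int32(11), np.int32(365)))]
```

View pics/w9.png

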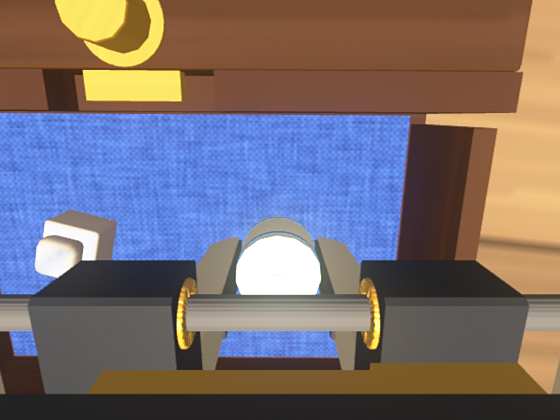

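Gripped: the opening is 37.5 mm for a 38 mm pot. Lifting straight up.

Emit:
arm_command(increments=[[1, 0, 0, 0.01, 0, 0, 0], [1, 0, 0, 0.02, 0, 0, 0], [1, 0, 0, 0.03, 0, 0, 0], [1, 0, 0, 0.03, 0, 0, 0], [1, 0, 0, 0.03, 0, 0, 0]])

```text
time: 8.87
tcp_pos: [0.5891, 0.0723, 0.3261]
tcp_rot: [-0.04, 0.71, 0.039, 0.702]
ft_force: [-0.2, -0.5, -0.6]
gripper_width: 0.406
```

Emit:
arm_command(increments=[[1, 0, 0, 0.03, 0, 0, 0], [1, 0, 0, 0.02, 0, 0, 0], [1, 0, 0, 0, 0, 0, 0], [1, 0, 0, 0, 0, 0, 0]])

```text
time: 9.2
tcp_pos: [0.5886, 0.0724, 0.3879]
tcp_rot: [-0.04, 0.706, 0.039, 0.706]
ft_force: [0.0, 0.8, -2.4]
gripper_width: 0.404
```

```bash
python3 pot.py w10;python3 -c "
from h import *
cv2.imwrite('pics/s10.png',robot.snapshot('side'))"
```

```text
9.2 [0.58864883 0.07236318 0.38793384] [ 0.   0.8 -2.4] 0.40398411315935423
[[ 1.000e-03 -1.115e-01  9.938e-01]
 [-6.000e-04  9.938e-01  1.115e-01]
 [-1.000e+00 -7.000e-04  1.000e-03]]
grasp pt [0.58881991 0.07226689 0.22093395]
[((np.float64(176.3), np.float64(183.9)), (np.int32(162), np.int32(169), np.int32(30), np.int32(30), np.int32(634))), ((np.float64(277.8), np.float64(268.0)), (np.int32(236), np.int32(235), np.int32(85), np.int32(60), np.int32(4294))), ((np.float64(14.4), np.float64(321.5)), (np.int32(0), np.int32(317), np.int32(31), np.int32(9), np.int32(239))), ((np.float64(288.9), np.float64(321.5)), (np.int32(214), np.int32(317), np.int32(156), np.int32(10), np.int32(1275))), ((np.float64(16.6), np.float64(337.5)), (np.int32(0), np.int32(330), np.int32(35), np.int32(17), np.int32(486))), ((np.float64(261.5), np.float64(340.9)), (np.int32(221), np.int32(331), np.int32(108), np.int32(26), np.int32(1546)))]
```

View pics/s10.png

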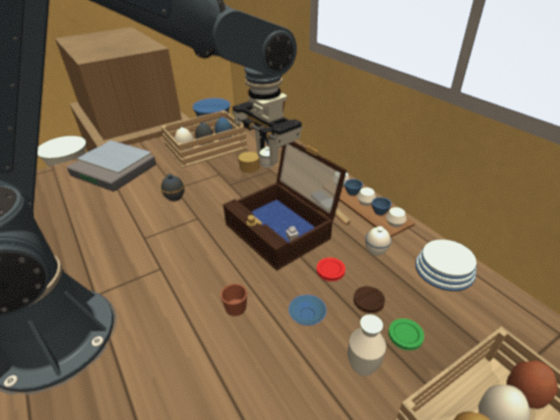

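View pics/w10.png

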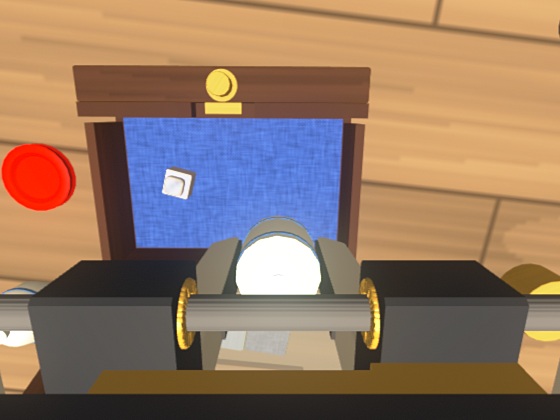

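Emit:
arm_command(increments=[[1, 0, -0.02, 0, 0, 0, 0], [1, 0, -0.035, 0, 0, 0, 0], [1, 0, -0.04, 0, 0, 0, 0], [1, 0, -0.04, 0, 0, 0, 0], [1, 0, -0.04, 0, 0, 0, 0]])

```text
time: 9.72
tcp_pos: [0.587, -0.1018, 0.3782]
tcp_rot: [-0.042, 0.71, 0.044, 0.701]
ft_force: [-0.0, 0.2, -1.3]
gripper_width: 0.411
```

Emit:
arm_command(increments=[[1, 0.005, -0.04, 0, 0, 0, 0], [1, 0.005, -0.04, 0, 0, 0, 0], [1, 0.005, -0.04, 0, 0, 0, 0], [1, 0.005, -0.03, 0, 0, 0, 0], [1, 0, -0.015, 0, 0, 0, 0]])

```text
time: 10.13
tcp_pos: [0.6044, -0.2781, 0.368]
tcp_rot: [-0.039, 0.715, 0.045, 0.697]
ft_force: [-0.4, 0.7, -0.8]
gripper_width: 0.406
```

Emit:
arm_command(increments=[[1, 0.005, -0.01, 0.01, 0, -0.01, 0], [1, 0.005, -0.012, 0, 0, -0.01, 0], [1, 0, 0, 0, 0, 0, 0]])

```text
time: 10.38
tcp_pos: [0.6135, -0.3043, 0.3717]
tcp_rot: [-0.036, 0.711, 0.045, 0.701]
ft_force: [-0.0, -0.2, -1.8]
gripper_width: 0.401
```

```bash
python3 pot.py w11
```

```text
10.3833 [ 0.61345935 -0.30426101  0.37168432] [-0.  -0.2 -1.8] 0.40100503133549104
[[-0.014  -0.1145  0.9933]
 [ 0.0125  0.9933  0.1147]
 [-0.9998  0.014  -0.0125]]
grasp pt [ 0.61112361 -0.30217697  0.20471366]
[((np.float64(138.5), np.float64(50.8)), (np.int32(81), np.int32(4), np.int32(113), np.int32(100), np.int32(8023))), ((np.float64(550.0), np.float64(209.5)), (np.int32(537), np.int32(194), np.int32(23), np.int32(30), np.int32(358))), ((np.float64(277.8), np.float64(267.7)), (np.int32(236), np.int32(236), np.int32(85), np.int32(58), np.int32(4128))), ((np.float64(256.9), np.float64(346.9)), (np.int32(226), np.int32(335), np.int32(58), np.int32(35), np.int32(233))), ((np.float64(232.0), np.float64(365.6)), (np.int32(215), np.int32(361), np.int32(42), np.int32(9), np.int32(288)))]
```

View pics/w11.png

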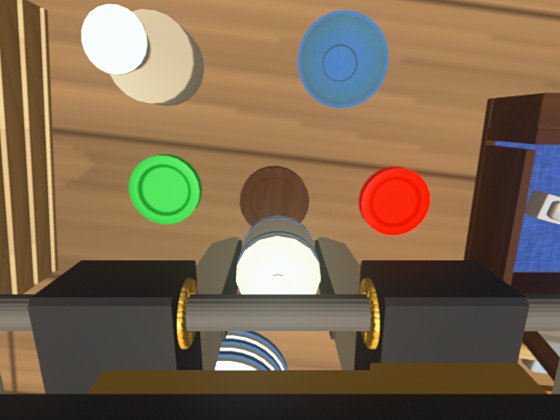

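The wrist view shows the brown stand between the green (165,189) and red (394,201) discs, at (274,199), with its lower part hidden by the held pot. I'll fit its known 36 mm radius on the plane z = 16 mm.

```bash
cat > st.py <<'E'
from h import *
import json,sys
from scipy.optimize import least_squares
n=sys.argv[1]
p={k:np.array(v) for k,v in json.load(open(n+".json")).items()}
im=cv2.imread(f"pics/{n}.png");h=cv2.cvtColor(im,cv2.COLOR_BGR2HSV)
m=((h[...,2]<125)).astype(np.uint8)
m[:150]=0;m[215:]=0;m[:,:225]=0;m[:,325:]=0
P=[];print(blob(m,100))
k=cv2.morphologyEx(m,cv2.MORPH_OPEN,np.ones((3,3)))
for v in range(164,212,2):
    xs=np.where(k[v])[0]
    if len(xs)>15: P+= [onz("wrist",(xs[0]-.5,v),.016,p)[:2],onz("wrist",(xs[-1]+.5,v),.016,p)[:2]]
P=np.array(P)
f=lambda q:np.hypot(P[:,0]-q[0],P[:,1]-q[1])-q[2]
r=least_squares(f,[.62,-.3,.036],loss="soft_l1",f_scale=.001);print("free",r.x,np.abs(f(r.x)).mean())
g=lambda q:f([q[0],q[1],.036]);r=least_squares(g,[.62,-.3],loss="soft_l1",f_scale=.001);print("r36",r.x,np.abs(g(r.x)).mean())
E
python3 st.py w11
```

```text
[((np.float64(274.7), np.float64(155.6)), (np.int32(225), np.int32(150), np.int32(100), np.int32(13), np.int32(383))), ((np.float64(273.8), np.float64(192.7)), (np.int32(240), np.int32(166), np.int32(69), np.int32(49), np.int32(2845)))]
free [ 0.62250852 -0.30349884  0.03473931] 0.0003447538859649031
r36 [ 0.62426578 -0.30331139] 0.0008935896370971973
```

Emit:
arm_command(increments=[[1, 0.006, 0.001, -0.02, -0.0125, -0.014, 0], [1, 0.004, 0, -0.03, 0, 0, 0], [1, 0, 0, -0.03, 0, 0, 0], [1, 0, 0, -0.02, 0, 0, 0], [1, 0, 0, 0, 0, 0, 0]])

```text
time: 10.85
tcp_pos: [0.6225, -0.2956, 0.2658]
tcp_rot: [-0.041, 0.707, 0.043, 0.704]
ft_force: [-0.2, 0.5, -1.1]
gripper_width: 0.405
```

```bash
python3 pot.py w12|head -5
```

```text
10.85 [ 0.62249305 -0.29564352  0.26581225] [-0.2  0.5 -1.1] 0.4050281541604956
[[-0.0042 -0.1184  0.993 ]
 [ 0.0026  0.993   0.1184]
 [-1.      0.0031 -0.0038]]
grasp pt [ 0.62179477 -0.29521082  0.09881427]
```

Emit:
arm_command(increments=[[1, 0.001, -0.007, 0, -0.003, -0.004, 0], [1, 0, 0, -0.015, 0, 0, 0], [1, 0, 0, -0.01, 0, 0, 0], [1, 0, 0, 0, 0, 0, 0]])

```text
time: 11.23
tcp_pos: [0.6248, -0.3023, 0.2452]
tcp_rot: [-0.044, 0.704, 0.041, 0.708]
ft_force: [-0.6, 0.3, -0.7]
gripper_width: 0.406
```

```bash
python3 pot.py w13|head -5;python3 -c "
from h import *
cv2.imwrite('pics/s13.png',cv2.resize(robot.snapshot('side')[200:350,290:450],None,fx=4,fy=4))"
```

```text
11.2333 [ 0.62484566 -0.30225602  0.24523865] [-0.6  0.3 -0.7] 0.4060159470237927
[[ 0.006  -0.1201  0.9927]
 [-0.004   0.9927  0.1202]
 [-1.     -0.0047  0.0055]]
grasp pt [ 0.62584893 -0.30292173  0.07824299]
```

View pics/s13.png

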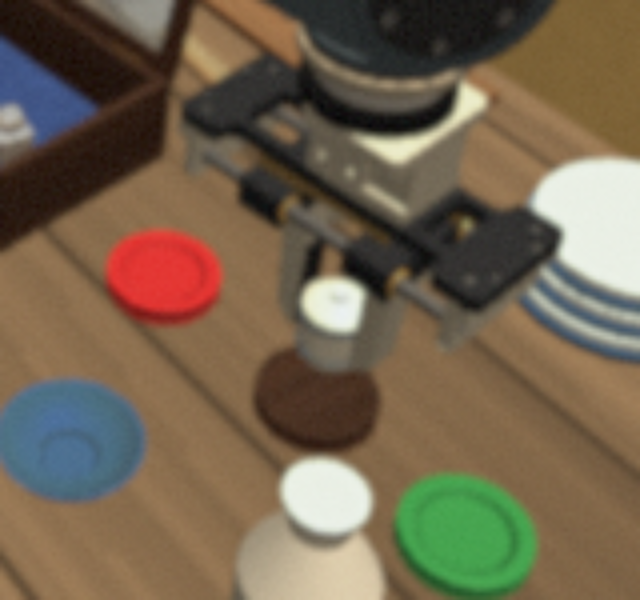

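View pics/w13.png

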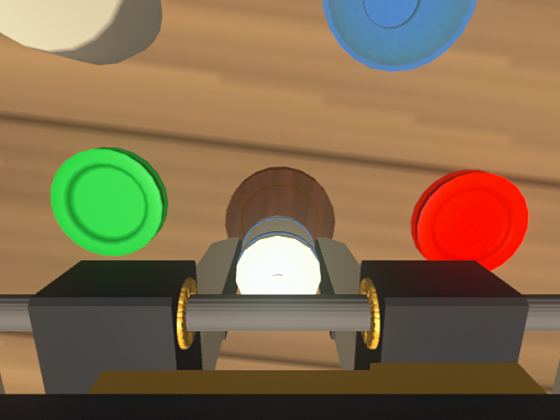

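```bash
python3 st.py w13; sed -i 's/m\[215:\]=0;m\[:,:225\]=0;m\[:,325:\]=0/m[230:]=0;m[:,:200]=0;m[:,360:]=0/; s/range(164,212,2)/range(170,228,2)/; s/m\[:150\]/m[:164]/' st.py; python3 st.py w13
```

```text
[((np.float64(296.1), np.float64(152.9)), (np.int32(254), np.int32(150), np.int32(71), np.int32(9), np.int32(282))), ((np.float64(278.0), np.float64(193.8)), (np.int32(226), np.int32(167), np.int32(99), np.int32(48), np.int32(3835)))]
free [ 0.61853071 -0.30504178  0.03162534] 0.0007150779915589566
r36 [ 0.62449374 -0.30359953] 0.001359297237338429
[((np.float64(279.8), np.float64(200.1)), (np.int32(225), np.int32(167), np.int32(110), np.int32(63), np.int32(5095)))]
free [ 0.62214593 -0.30365319  0.03445751] 0.0002515746677936348
r36 [ 0.62454439 -0.30335562] 0.0008108746972472942
```

Emit:
arm_command(increments=[[1, -0.001, -0.001, -0.01, 0.004, 0.006, 0], [1, 0, 0, -0.01, 0, 0, 0], [1, 0, 0, -0.007, 0, 0, 0], [1, 0, 0, 0, 0, 0, 0]])

```text
time: 11.67
tcp_pos: [0.6242, -0.3037, 0.2186]
tcp_rot: [-0.043, 0.705, 0.042, 0.707]
ft_force: [-0.3, 0.2, -1.0]
gripper_width: 0.405
```

```bash
python3 pot.py w14|head -5
```

```text
11.6667 [ 0.62416592 -0.30369491  0.21862761] [-0.3  0.2 -1. ] 0.404517419564877
[[ 0.0026 -0.1198  0.9928]
 [-0.0013  0.9928  0.1198]
 [-1.     -0.0016  0.0024]]
grasp pt [ 0.62460054 -0.30391515  0.05162832]
```

Emit:
arm_command(increments=[[1, -0.001, 0.0005, -0.004, 0, 0, 0], [1, 0, 0, -0.003, 0, 0, 0], [1, 0, 0, -0.001, 0, 0, 0], [1, 0, 0, 0, 0, 0, 0]])

```text
time: 12.05
tcp_pos: [0.6234, -0.3032, 0.2107]
tcp_rot: [-0.043, 0.705, 0.042, 0.707]
ft_force: [-0.6, -0.1, -0.8]
gripper_width: 0.404
```

Emit:
arm_command(increments=[[1, 0, 0, -0.001, 0, 0, 0], [1, 0, 0, 0, 0, 0, 0]])

```text
time: 12.22
tcp_pos: [0.6234, -0.3033, 0.2099]
tcp_rot: [-0.043, 0.705, 0.042, 0.707]
ft_force: [-0.5, -1.6, -0.0]
gripper_width: 0.408
```

Emit:
arm_command(increments=[[1, 0, 0, -0.001, 0, 0, 0], [1, 0, 0, 0, 0, 0, 0]])

```text
time: 12.38
tcp_pos: [0.6235, -0.3033, 0.2092]
tcp_rot: [-0.043, 0.704, 0.042, 0.707]
ft_force: [-0.2, -0.2, -1.1]
gripper_width: 0.404
```

Emit:
arm_command(increments=[[1, 0, 0, -0.001, 0, 0, 0], [1, 0, 0, 0, 0, 0, 0]])

```text
time: 12.55
tcp_pos: [0.6236, -0.3033, 0.2083]
tcp_rot: [-0.043, 0.704, 0.042, 0.707]
ft_force: [1.0, 0.3, -0.7]
gripper_width: 0.407
```

Emit:
arm_command(increments=[[1, 0, 0, -0.001, 0, 0, 0], [1, 0, 0, 0, 0, 0, 0]])

```text
time: 12.72
tcp_pos: [0.6238, -0.3034, 0.2082]
tcp_rot: [-0.044, 0.704, 0.041, 0.708]
ft_force: [0.9, -0.5, -0.3]
gripper_width: 0.407
```

Emit:
arm_command(increments=[[1, 0, 0, -0.0008, 0, 0, 0], [1, 0, 0, 0, 0, 0, 0]])

```text
time: 12.88
tcp_pos: [0.624, -0.3035, 0.2081]
tcp_rot: [-0.044, 0.704, 0.041, 0.708]
ft_force: [0.6, -1.2, -1.1]
gripper_width: 0.404
```

```bash
python3 pot.py w15|head -5;python3 -c "
from h import *
cv2.imwrite('pics/s15.png',cv2.resize(robot.snapshot('side')[230:350,310:450],None,fx=4.5,fy=4.5))"
```

```text
12.8833 [ 0.62400661 -0.30347858  0.20812579] [ 0.6 -1.2 -1.1] 0.4042378515909372
[[ 0.0064 -0.1199  0.9928]
 [-0.0033  0.9928  0.1199]
 [-1.     -0.0041  0.006 ]]
grasp pt [ 0.62508247 -0.30403741  0.04113019]
```

View pics/s15.png

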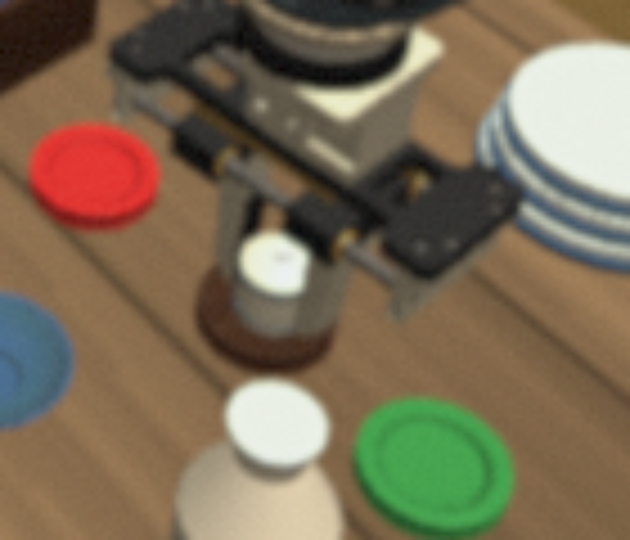

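View pics/w15.png

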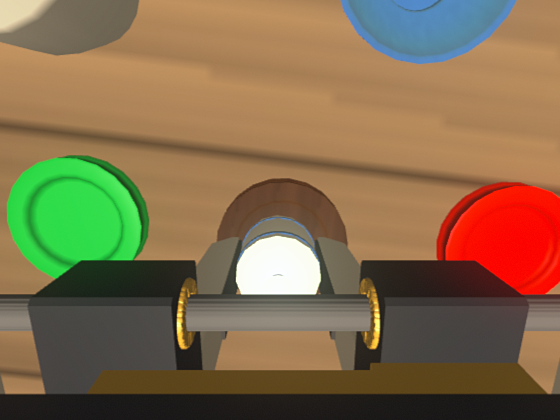

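Emit:
arm_command(increments=[[0.15, 0, 0, 0, 0, 0, 0], [0.1, 0, 0, 0, 0, 0, 0], [0.0, 0, 0, 0, 0, 0, 0], [-0.2, 0, 0, 0, 0, 0, 0], [-0.2, 0, 0, 0, 0, 0, 0]])

```text
time: 13.4
tcp_pos: [0.624, -0.3035, 0.2075]
tcp_rot: [-0.044, 0.704, 0.041, 0.708]
ft_force: [-0.0, 0.8, -0.0]
gripper_width: 0.58
```

Emit:
arm_command(increments=[[-0.2, 0, 0, 0.01, 0, 0, 0], [-0.2, 0, 0, 0.02, 0, 0, 0], [-0.2, 0, 0, 0.03, 0, 0, 0], [-0.2, 0, 0, 0.03, 0, 0, 0], [-0.2, 0, 0, 0.03, 0, 0, 0]])

```text
time: 13.82
tcp_pos: [0.622, -0.3025, 0.3263]
tcp_rot: [-0.041, 0.708, 0.044, 0.704]
ft_force: [0.1, -0.5, 0.6]
gripper_width: 0.6
```

Emit:
arm_command(increments=[[-0.2, 0, 0, 0.02, 0, 0, 0], [-0.2, 0, 0, 0, 0, 0, 0], [-0.2, 0, 0, 0, 0, 0, 0]])

```text
time: 14.07
tcp_pos: [0.6223, -0.3026, 0.357]
tcp_rot: [-0.044, 0.704, 0.041, 0.708]
ft_force: [0.1, 0.1, -0.3]
gripper_width: 0.598
```

```bash
python3 pot.py w16;python3 -c "
from h import *
cv2.imwrite('pics/s16.png',robot.snapshot('side'))"
```

```text
14.0667 [ 0.62232761 -0.3025888   0.3569674 ] [ 0.1  0.1 -0.3] 0.5983442604865393
[[ 0.0055 -0.1198  0.9928]
 [-0.0029  0.9928  0.1199]
 [-1.     -0.0035  0.0051]]
grasp pt [ 0.62324168 -0.30306756  0.18997058]
[((np.float64(138.0), np.float64(34.2)), (np.int32(69), np.int32(0), np.int32(125), np.int32(82), np.int32(7301))), ((np.float64(276.9), np.float64(199.2)), (np.int32(255), np.int32(178), np.int32(45), np.int32(43), np.int32(1480))), ((np.float64(250.7), np.float64(341.5)), (np.int32(200), np.int32(331), np.int32(90), np.int32(39), np.int32(325))), ((np.float64(358.3), np.float64(351.4)), (np.int32(349), np.int32(332), np.int32(21), np.int32(38), np.int32(304))), ((np.float64(237.7), np.float64(350.0)), (np.int32(192), np.int32(342), np.int32(89), np.int32(28), np.int32(351))), ((np.float64(224.5), np.float64(363.8)), (np.int32(186), np.int32(356), np.int32(80), np.int32(14), np.int32(791)))]
```

View pics/s16.png

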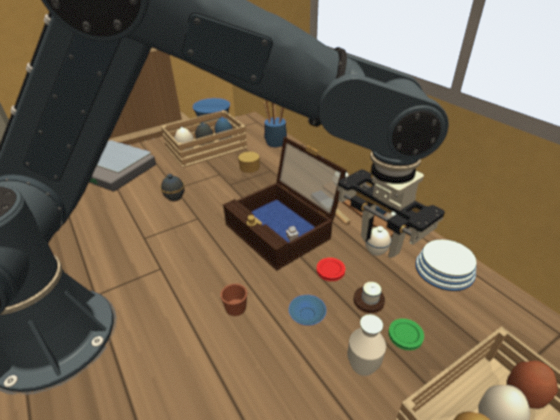

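View pics/w16.png

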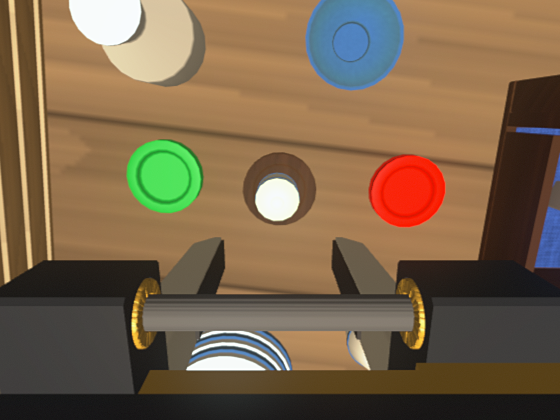

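```bash
python3 - <<'E'
from h import *
import json
p={k:np.array(v) for k,v in json.load(open("w16.json")).items()}
a=onz("wrist",(279.5,188.5),.016,p);b=onz("wrist",(277,199.3),.048,p)
print(a,b,(b-a)[:2]*1000,"diam",np.linalg.norm(onz("wrist",(254.5,199),.048,p)-onz("wrist",(299.5,199),.048,p)))
im=cv2.imread("pics/s16.png")
cv2.imwrite("pics/s16c.png",cv2.resize(im[270:325,340:400],None,fx=9,fy=9,interpolation=2))
E
```

```text
[ 0.62254054 -0.3033904   0.016     ] [ 0.62543548 -0.30522714  0.048     ] [ 2.8949463  -1.83674461] diam 0.03897045438924101
```

View pics/s16c.png

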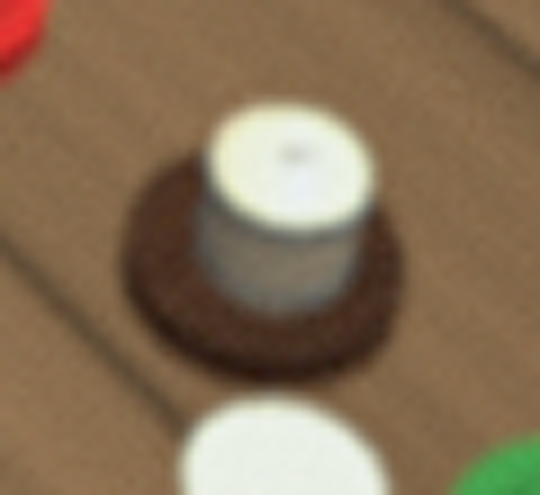

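The pot stands upright on the brown stand, about 3.4 mm off the centre (limit 9 mm, recess clearance 6 mm). The seal is still in the case and the lid is open.

```bash
python3 -c "
from h import *
print(robot.hand_in());print(robot.state()['time'])"
```

```text
the job is handed in; nothing more can be done
None
the job is handed in; nothing more can be done
```

The pot now stands upright in the brown stand's recess and the lid is still open. I handed the job in after about 14 s on the clock; no verdict was reported.

- **Lid:** I felt for the button with the shut fingertips and touched it about 18 mm above the housing. The force read about 7 N when the lid sprang open. I held still for about a second, then backed off toward the robot.
- **Pot:** I gripped it at 12 N with the jaws part open to clear the tray wall, and lifted it straight up. I lowered it onto the stand in 1 mm steps, opened the fingers and rose clear.

**Last checks:**
- **Position:** the wrist picture puts the pot about 3.4 mm from the stand's centre, against a 9 mm limit. The tool stopped at the height expected for a pot on the recess floor.
- **Lid and wares:** in the last side picture the lid is open, the seal is in its place and the other wares look unmoved. I judged these by eye and did not measure any shift.

**Doubtful readings:**
- **Set-down force:** it never rose clearly above the noise of about 1 N, so I judged contact by the tool no longer sinking.
- **Stand centre:** readings from the different views differed by up to 3 mm, and the free circle fit gave a radius about 1.5 mm too small.
- **Sideways force:** it read 2 to 3 N toward the robot around when the lid let go and while I held still. I put it down to friction at the button, but did not check it.

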